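# Finish packing a pharmacy carton and fold its flaps shut

### The job

Set the tall loose medicine box down (do not drop it) upright on the floor of the open carton, in the empty space beside the two boxes already there. Then close the carton: fold in the two short end flaps first, and after that the two long flaps over them, so that all four lie flat. Leave the flat box, the jar and the stapler where they are.

Things in the scene. Friction and masses are not known exactly. Their poses are not given: they have to be found in the camera images.
- carton: Open brown carton, immovable: 136 mm (own x) x 206 (own y) x 78 high, walls and floor 3. Origin: centre of underside, z up. Two white boxes (60 high, fixed) fill its -y end to y = -44 mm; the floor at y -44 to +100, x -65 to +65 is empty. Four flaps stand open round the mouth. At yaw 0 its x points away from the robot, +y to the robot's left; turned up to 0.35 rad either way.
- pack: The medicine box still to be packed: loose white paper box with a green stripe, 100 mm along its own x, 45 mm along its own y, 60 mm high (the tall one of the two loose boxes), about 0.1 to 0.2 kg. Starts standing on the desk to the left or right of the carton. Origin at the centre of its underside; z up.
- end_left (a joint): Cardboard flap 3 mm thick, 65.5 from hinge to free edge, 127 wide. 0 = folded in flat over the opening, 1.57 = upright, to 2.75 = leaning far outward; starts at 1.8 to 2.25. The crease (0.025 N m friction, under 1 N at the edge) keeps any angle. Short end flap at the carton's +y end; shut, it lies just under the long flaps.
- end_right (a joint): Cardboard flap 3 mm thick, 65.5 from hinge to free edge, 127 wide. 0 = folded in flat over the opening, 1.57 = upright, to 2.75 = leaning far outward; starts at 1.8 to 2.25. The crease (0.025 N m friction, under 1 N at the edge) keeps any angle. Short end flap at the carton's -y end; shut, it lies just under the long flaps.
- long_near (a joint): Cardboard flap 3 mm thick, 65.5 from hinge to free edge, 204 wide. 0 = folded in flat over the opening, 1.57 = upright, to 2.75 = leaning far outward; starts at 1.8 to 2.25. The crease (0.025 N m friction, under 1 N at the edge) keeps any angle. Long flap on the carton's -x side, the side nearer the robot; shut, it lies over the end flaps (it cannot pass through them).
- long_far (a joint): Cardboard flap 3 mm thick, 65.5 from hinge to free edge, 204 wide. 0 = folded in flat over the opening, 1.57 = upright, to 2.75 = leaning far outward; starts at 1.8 to 2.25. The crease (0.025 N m friction, under 1 N at the edge) keeps any angle. Long flap on the carton's +x side, the side away from the robot; shut, it lies over the end flaps (it cannot pass through them).
- end_left_hinge (a point): Middle of the hinge line of flap end_left, on the carton's rim, 78 mm above the desk. It is fixed on the carton.
- end_left_edge (a point): Middle of the free edge of flap end_left, on its outer face (the face that is on top when folded in; 3 mm above the hinge line when shut).
- end_right_hinge (a point): Middle of the hinge line of flap end_right, on the carton's rim, 78 mm above the desk. It is fixed on the carton.
- end_right_edge (a point): Middle of the free edge of flap end_right, on its outer face (the face that is on top when folded in; 3 mm above the hinge line when shut).
- long_near_hinge (a point): Middle of the hinge line of flap long_near, on the carton's rim, 82 mm above the desk. It is fixed on the carton.
- long_near_edge (a point): Middle of the free edge of flap long_near, on its outer face (the face that is on top when folded in; 3 mm above the hinge line when shut).
- long_far_hinge (a point): Middle of the hinge line of flap long_far, on the carton's rim, 82 mm above the desk. It is fixed on the carton.
- long_far_edge (a point): Middle of the free edge of flap long_far, on its outer face (the face that is on top when folded in; 3 mm above the hinge line when shut).
- flat_box: Bystander: loose flat white box with a green stripe, 75 x 120 x 24 mm, lying on the desk on the other side of the carton from the tall pack. Origin at the centre of its underside.
- bottle: Bystander: amber screw-top jar with white label and cap, 54 mm across, 95 mm high, standing on the desk. Origin at the centre of its underside.
- stapler: Bystander: desk stapler, 140 x 36 x 54 mm. Origin at the centre of its underside, x along its length.
Things that resemble listed ones, but are neither listed nor needed, are in the scene too. What is shaped like the pack but blue or turquoise is not meant. Several things have the shape of the carton; the one meant has the colours described above.

How it is judged:
On the way, in this order (a step that is already met when the one before it is completed fails the run):
1. the tall box stands released on the carton's floor in the empty space (z of pack in the frame of carton below 0.01 m and angle between pack's own z axis and vertical below 0.12 rad and x of pack in the frame of carton between -0.06 and 0.06 m and y of pack in the frame of carton between -0.045 and 0.1 m and contact force between the fingers and pack below 0.1 N), for 0.2 s.
2. both short end flaps are folded in flat (value of joint each of end_left, end_right below 0.13 rad), for 0.1 s.
3. both long flaps are folded flat over them (all of step 2 and value of joint each of long_near, long_far below 0.13 rad), for 0.1 s.
At the end, for the whole second after the job is handed in: All four flaps are within 0.13 rad of flat; the tall box stands upright (within 0.12 rad) and at rest on the carton's floor (underside within 10 mm of the carton's underside) in the empty space; the flat box, jar and stapler are within 30 mm of where they started and the jar stands (all of step 3 and z of pack in the frame of carton below 0.01 m and angle between pack's own z axis and vertical below 0.12 rad and x of pack in the frame of carton between -0.06 and 0.06 m and y of pack in the frame of carton between -0.045 and 0.1 m and linear speed of pack below 0.02 m/s and angle between bottle's own z axis and vertical below 0.2 rad and distance of each of flat_box, bottle, stapler from where it was at the start of the episode below 0.03 m); the robot touches nothing.
It fails at once if a long flap is folded in (past 0.7 rad) while a short end flap still stands more than 0.4 rad open (value of joint any of long_near, long_far below 0.7 rad and value of joint any of end_left, end_right above 0.4 rad).
It fails at once if the tall box is dropped (falls free faster than 0.8 m/s, about 33 mm) (contact force between the fingers and pack below 0.02 N and linear speed of pack above 0.8 m/s).
It fails at once if the flat box is pushed away by more than 30 mm (distance of flat_box from where it was at the start of the episode above 0.03 m).
It fails at once if the jar is pushed away by more than 30 mm (distance of bottle from where it was at the start of the episode above 0.03 m).
It fails at once if the stapler is pushed away by more than 30 mm (distance of stapler from where it was at the start of the episode above 0.03 m).
It also fails if it takes over 72 s, if anything falls off the work surface, if the arm or the gripper's body presses on something with over 40 N, if the wrist force passes 120 N, or if a joint passes its speed limit or range.

### The arm

A 7-joint arm with a two-finger parallel gripper is mounted at the origin on the work surface. World frame = base frame: x ahead of the robot, y to its left, z up, the work surface at z = 0. Lengths are in m, angles in rad, forces in N, time in s.
With the tool pointing down it reaches from about 0.425 to 0.875 m from the base axis. Payload 4.7 kg.
Tool frame: the origin (TCP) lies between the finger pads; the fingertips stand 22 mm ahead of it and the grasp point (between the pads) lies 3 mm ahead of it; z points along the fingers, y is the line along which they close (so a half turn about z gives the same grasp; the last joint's range is limited). The gripper opens to 85 mm and grips with 20 to 120 N. Pads are 22 mm wide; open, the fingers measure 114 mm over their backs; the gripper's body (76 mm by 85 mm) begins 54 mm behind the grasp point. The pads swing forward as they close: fully open they stand 13 mm farther back than shut.
Start: joints at [-1.205, 0.321, -0.07, 1.45, 0.023, 1.371, -0.057], TCP at [0.224, 0.61, 0.253] pointing down, gripper open.
Joint ranges: [-2.86, 2.86], [-0.3, 2.09], [-1.38, 1.24], [0.06, 2.45], [-1.56, 4.7], [0.09, 2.05], [-2.69, 2.69]. Speed limits (rad/s): [2.57, 2.57, 3.14, 3.14, 3.14, 3.14, 3.14].

### API

Orientations are given as [roll, pitch, yaw] about the fixed x, y, z axes, in that order (R = Rz(yaw) Ry(pitch) Rx(roll)).
In Python, from station import get_obs, read_camera, job_done, boxes_of, regions_of gives the robot as it stands.
- The arm moves only by the shell command python3 -m jog 'ROWS' [FORCE]. ROWS is a JSON object of lists of equal length, an entry for each row: "xyz": the shift along the tool's x, y, z scaled (see below), a list of three; "twist": the turn about the tool's z scaled (see below); "gripper": the closure, from 0 (fully open) to 1 (shut). A call has 1 to 12 rows; each row shifts and turns the commanded pose from where the row before left it, along the tool's axes as they then stand; what a row does not reach is not made up. The controller multiplies each number of a shift by 0.25 m and each number of a turn by pi/2 rad. A row lasts 1/10 s, in which the tool goes at most 50 mm and 8.59 degrees, less where a joint would pass 70% of its speed; a pose out of reach is approached as far as the arm can. A call with a number of a shift or a turn outside -1 to 1 is refused whole. A call with a gripper value outside its range is refused whole. The fingers move at their own pace and stop on an object; FORCE is the grip in N (left out, the last holds). Time passes only in rows, so rows that do not move let the fingers close. It gives the time, the measured TCP pose, the force, the opening and the grip force at its end, in the units of the state.
- get_obs(): the state, without advancing time (a new reading comes with each control period).
- read_camera(name): name is "side" or "top"; returns a dict with "pixels" (384x512x3 uint8, red, green, blue), "z_map" (384x512 float32, m along the optical axis (not along the pixel's ray), 0 where there is no reading), "K" (3x3 intrinsics, pixels), "k1" (the pictures are not rectified: a ray, as slopes to the right and down, at radius r is drawn at 1 + k1 r^2 times it, then the intrinsics apply), "origin" and "attitude" of the camera in the world. Camera axes: x right, y up, looking along -z (the intrinsics and any distortion apply to the point x, -y, -z); pixel columns grow to the right and rows downward; lengths in m; the calibration is good to about 2 mm. A picture is of the moment at which its call begins.
- job_done(): hands the job in; it is judged then, once.
Trained networks look in the newest picture that a camera, given by its name, has taken for a name from the list of things; names that differ only in an ending like _2 or _b are one class to them, and where a whole thing is asked for, a point or a joint stands for the part that bears it (a point fixed in the world has none). Each returns a list of dicts, best first, with "p" (0 to 1); they miss things now and then, are a little off and sometimes report something else, mostly with a low value. They report only what shows in the picture. A call takes as long as a camera call. They do not tell look-alikes from the thing itself.
- boxes_of(camera, query): "location" ([column, row] in pixels, amid what is visible of it).
- regions_of(camera, query): "region" (384x512 bool, what is visible of it) and "location" ([column, row] in pixels, amid what is visible of it).
The state is a dict: "clock": time; "q": joint angles; "qvel": joint speeds; "joint_efforts": joint torques, N m; "ee_pos": TCP position; "ee_rot": TCP orientation; "ft_force": force on the tool from outside, world axes, zero at the start; "moment": the same for the moment, N m; "grip_width": opening from 0.0 (shut) to 1.0 (fully open); "grasp_force": force on a finger pad.
Only numpy, scipy, OpenCV 4.12 (cv2) and the standard library are available. Lean on these libraries where they do the work, as an engineer would, in place of code of your own. Each camera call takes 0.05 s, during which the arm holds its last target. There are 200 camera calls.

## Working session

There is one attempt and no reset: what is moved stays moved. The work goes in short steps, Python scripts to look and compute and a shell command to move; the robot and the scene stay as the last step left them, time stands still between calls to the robot, and variables do not carry over. Pictures are saved under pics/ and viewed, at most 10 in all, crops included, and the job is handed in when it is done.

```bash
mkdir -p pics
cat > h.py <<'E'
import numpy as np, cv2
from station import *
from scipy.spatial.transform import Rotation as R
def att(c):
    a=np.array(c["attitude"],float)
    return a if a.shape==(3,3) else R.from_euler('xyz',a).as_matrix() if a.size==3 else R.from_quat(a).as_matrix()
def cloud(c):
    h,w=c["z_map"].shape; K=np.array(c["K"]);k1=c["k1"]
    u,v=np.meshgrid(np.arange(w),np.arange(h))
    xy=cv2.undistortPoints(np.stack([u,v],-1).reshape(-1,1,2).astype(np.float64),K,np.array([k1,0,0,0,0.])).reshape(h,w,2)
    z=c["z_map"].astype(float)
    P=np.stack([xy[...,0]*z,-xy[...,1]*z,-z],-1)
    W=P@att(c).T+np.array(c["origin"]); W[z==0]=np.nan
    return W
E
python3 - <<'E'
from h import *
for n in("top","side"):
    c=read_camera(n); print(n,c["origin"],c["attitude"],c["k1"])
    cv2.imwrite(f"pics/{n}0.png",c["pixels"][...,::-1]); W=cloud(c); np.save(n+"0.npy",W)
    for q in["carton","pack","end_left_edge","end_right_edge","long_near_edge","long_far_edge","flat_box","bottle","stapler"]:
        for b in boxes_of(n,q)[:4]:
            l=np.round(b["location"]).astype(int); print(q,round(b["p"],2),l,W[l[1],l[0]].round(3))
o=get_obs();print(o)
E
```

```text
top [ 0.40108522 -0.00762964  1.11176512] [ 0.07432254 -0.00253539 -1.58838167] -0.01914119589260572
carton 0.68 [169 257] [0.274 0.257 0.086]
carton 0.59 [248 148] [0.607 0.023 0.002]
pack 0.86 [368 240] [ 0.31  -0.336  0.061]
pack 0.86 [309 190] [ 0.464 -0.162  0.062]
pack 0.85 [359 195] [ 0.446 -0.314  0.059]
end_left_edge 0.67 [203 146] [0.594 0.15  0.12 ]
end_right_edge 0.79 [288 149] [ 0.583 -0.097  0.105]
end_right_edge 0.27 [248 149] [0.604 0.023 0.001]
long_near_edge 0.86 [247 177] [0.502 0.024 0.113]
long_near_edge 0.73 [166 272] [0.23  0.265 0.086]
long_near_edge 0.69 [288 152] [ 0.574 -0.097  0.109]
long_far_edge 0.7 [164 248] [0.3   0.271 0.086]
long_far_edge 0.63 [247 120] [0.666 0.021 0.128]
bottle 0.88 [154 136] [0.631 0.299 0.098]
stapler 0.74 [371 136] [ 0.629 -0.36   0.056]
stapler 0.28 [249 122] [0.663 0.016 0.116]
stapler 0.26 [248 178] [0.499 0.021 0.116]
side [ 0.12362347 -0.51427465  0.86376896] [ 0.64673602  0.01399461 -0.60179869] -0.12972011171450215
carton 0.68 [143 156] [0.261 0.23  0.083]
carton 0.56 [290 149] [0.639 0.082 0.002]
pack 0.75 [298 236] [ 0.
[... 799 characters left out ...]
0.07  0.002]
{'clock': 1.0, 'q': array([-1.20492251,  0.32098444, -0.0700703 ,  1.45050075,  0.02257565,
        1.37076697, -0.05690559]), 'qvel': array([ 0.00177645, -0.00026715,  0.0002854 , -0.00077241, -0.00017594,
       -0.0016958 , -0.0006002 ]), 'joint_efforts': array([-1.54102272e-04, -4.93400073e+01, -3.81550016e-01, -3.14576876e+01,
        1.32772027e-02,  1.64913105e-03, -1.09012908e-05]), 'ee_pos': array([0.22400721, 0.61021077, 0.25335802]), 'ee_rot': array([3.14146607e+00, 2.78935842e-05, 2.78979926e+00]), 'ft_force': array([ 0.80896972, -0.19655821, -0.35971453]), 'moment': array([ 0.02161093, -0.00505302,  0.00937368]), 'grasp_force': 0.0, 'grip_width': 1.0017465245277866}
```

View pics/top0.png

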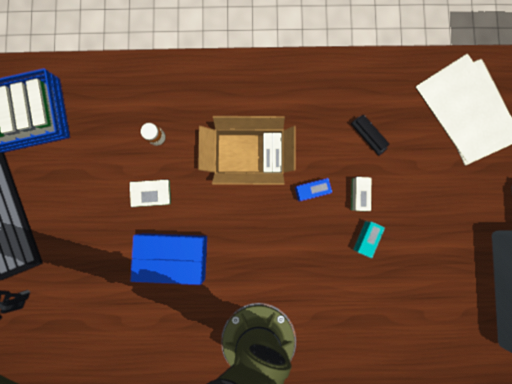

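View pics/side0.png

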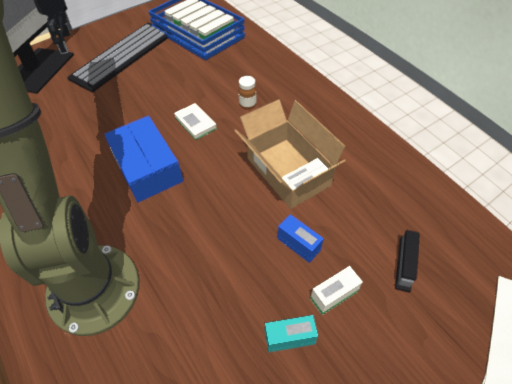

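The top view shows the pack as the white box at (362,194), with a blue box at (313,189) and a turquoise one at (370,239) as decoys. The brown carton is at (248,150), the flat box at (149,193), the jar at (152,134) and the stapler at (370,135). The side view agrees, with the pack at (337,290).

Run:
```python
from h import *
for n,lo in(("top",(362,194)),("side",(337,290))):
    W=np.load(n+"0.npy"); I=cv2.imread(f"pics/{n}0.png").astype(int)
    f=lambda c,r,z0,z1:W[(np.hypot(W[...,0]-c[0],W[...,1]-c[1])<r)&(W[...,2]>z0)&(W[...,2]<z1)]
    P=f((.445,-.322),.075,.052,.07); 
    r=cv2.minAreaRect(P[:,:2].astype(np.float32)*1000); print(n,"pack",r,np.nanmedian(P[:,2]),len(P))
    for z0,z1 in((.076,.084),(.08,.09)):
        C=f((.59,.02),.17,z0,z1); r=cv2.minAreaRect(C[:,:2].astype(np.float32)*1000); print("rim",r,len(C))
    B=f((.6,-.04),.08,.057,.068); r=cv2.minAreaRect(B[:,:2].astype(np.float32)*1000); print("white",r)
    F=f((.6,.05),.12,-.003,.008); r=cv2.minAreaRect(F[:,:2].astype(np.float32)*1000); print("floor",r,len(F))
    C=f((.59,.02),.2,.095,.16)
    print("flap",len(C))
    # slices of high pts per side
    for nm,m in(("L",C[:,1]>.12),("R",C[:,1]<-.08),("N",(C[:,0]<.53)&(abs(C[:,1]-.02)<.08)),("F",(C[:,0]>.65)&(abs(C[:,1]-.02)<.08))):
        S=C[m]
        if len(S)<8: print(nm,len(S));continue
        c=S.mean(0);nv=np.linalg.svd(S-c)[2][2]; nv*=np.sign(nv[2]); print(nm,len(S),c.round(3),nv.round(3),"ztop",S[:,2].max().round(3),"theta",round(np.pi-np.arccos(nv[2]),2))
print(get_obs()["clock"])
```

```text
top pack ((452.54400634765625, -326.4127197265625), (45.01406478881836, 98.55121612548828), 87.92778015136719) 0.060987191729787504 503
rim ((585.8304443359375, 19.339706420898438), (213.4568328857422, 138.0933380126953), 88.99783325195312) 341
rim ((584.52880859375, 20.71515655517578), (221.75888061523438, 142.7337188720703), 89.0069580078125) 417
white ((588.9817504882812, -29.47686767578125), (101.40333557128906, 124.22465515136719), 89.15532684326172)
floor ((600.69384765625, 60.21454620361328), (172.1614990234375, 238.4669952392578), 87.04100036621094) 1734
flap 2275
L 521 [0.585 0.146 0.115] [ 0.009 -0.791  0.611] ztop 0.139 theta 2.23
R 412 [ 0.586 -0.101  0.119] [-0.015  0.901  0.433] ztop 0.145 theta 2.02
N 509 [0.496 0.02  0.12 ] [ 0.836 -0.02   0.548] ztop 0.141 theta 2.15
F 568 [0.665 0.018 0.123] [-0.958  0.019  0.286] ztop 0.149 theta 1.86
side pack ((450.155029296875, -326.6929626464844), (47.336334228515625, 103.43217468261719), 86.76190185546875) 0.06035810971786215 983
rim ((585.389892578125, 20.425621032714844), (216.97799682617188, 138.3595428466797), 87.92325592041016) 304
rim ((585.1906127929688, 22.133445739746094), (224.73289489746094, 144.25637817382812), 89.03143310546875) 400
white ((587.7056274414062, -31.784839630126953), (108.2904281616211, 126.05487823486328), 89.7616195678711)
floor ((591.0072021484375, 66.3372802734375), (225.92066955566406, 173.3690643310547), 8.396306991577148) 1501
flap 2218
L 704 [0.584 0.147 0.113] [-0.012 -0.801  0.599] ztop 0.139 theta 2.21
R 183 [ 0.593 -0.101  0.125] [-0.088  0.844  0.529] ztop 0.145 theta 2.13
N 192 [0.49  0.018 0.124] [ 0.831 -0.02   0.556] ztop 0.14 theta 2.16
F 877 [0.662 0.017 0.121] [-0.954  0.019  0.3  ] ztop 0.147 theta 1.88
1.0
```

```bash
cat > go.py <<'E'
import sys,numpy as np
from h import *
o=get_obs(); T=np.array([float(x) for x in sys.argv[1:4]]); yaw=float(sys.argv[4])
M=R.from_euler('xyz',o["ee_rot"]).as_matrix()
print("clock",o["clock"],"pos",o["ee_pos"].round(4),"rot",o["ee_rot"].round(3),"F",o["ft_force"].round(1),"grip",round(o["grip_width"],2),round(o["grasp_force"],1))
print("d world",(T-o["ee_pos"]).round(4),"total units",(M.T@(T-o["ee_pos"])/.25).round(3),"twist",round(-((yaw-o["ee_rot"][2]+np.pi)%(2*np.pi)-np.pi)/(np.pi/2),3),"q7",o["q"][6].round(2))
E
python3 -m jog '{"xyz":[[0,0,0],[0,0,0],[0,0,0]],"twist":[-0.07,-0.07,-0.06],"gripper":[0,0,0]}'
python3 go.py .5 .3 .25 3.11; python3 go.py .56 -.05 .25 3.11
```

```text
clock: 1.3
ee_pos: [0.224, 0.6102, 0.2534]
ee_rot: [3.141, 0.0, 3.108]
ft_force: [-1.0, -0.4, -0.7]
grip_width: 1.001
grasp_force: 0.0
clock 1.3 pos [0.224  0.6102 0.2534] rot [3.141 0.    3.108] F [-1.  -0.4 -0.7] grip 1.0 0.0
d world [ 0.276  -0.3102 -0.0034] total units [-1.145 -1.203  0.013] twist -0.001 q7 0.25
clock 1.3 pos [0.224  0.6102 0.2534] rot [3.141 0.    3.108] F [-1.  -0.4 -0.7] grip 1.0 0.0
d world [ 0.336  -0.6602 -0.0034] total units [-1.431 -2.595  0.013] twist -0.001 q7 0.25
```

```bash
python3 -m jog '{"xyz":[[-0.12,-0.12,0],[-0.12,-0.12,0],[-0.12,-0.12,0],[-0.12,-0.12,0],[-0.12,-0.12,0],[-0.12,-0.12,0],[-0.12,-0.12,0],[-0.12,-0.12,0],[-0.12,-0.12,0],[-0.06,-0.15,0],[-0.06,-0.15,0],[-0.06,-0.15,0]],"twist":[0,0,0,0,0,0,0,0,0,0,0,0],"gripper":[0,0,0,0,0,0,0,0,0,0,0,0]}'
python3 -m jog '{"xyz":[[-0.02,-0.15,0],[-0.02,-0.15,0],[-0.02,-0.15,0],[-0.02,-0.15,0],[-0.02,-0.15,0],[-0.02,-0.15,0],[0,-0.15,0],[0,-0.15,0],[0,-0.15,0]],"twist":[0,0,0,0,0,0,0,0,0],"gripper":[0,0,0,0,0,0,0,0,0]}'
python3 go.py .4515 -.3265 .15 3.10
```

```text
clock: 2.5
ee_pos: [0.5249, 0.2145, 0.2535]
ee_rot: [3.141, 0.0, 3.104]
ft_force: [0.8, 0.2, 0.6]
grip_width: 0.999
grasp_force: 0.0
clock: 3.4
ee_pos: [0.5415, -0.1237, 0.2536]
ee_rot: [3.141, 0.001, 3.104]
ft_force: [0.1, -0.6, -0.1]
grip_width: 0.999
grasp_force: 0.0
clock 3.4 pos [ 0.5415 -0.1237  0.2536] rot [3.141e+00 1.000e-03 3.104e+00] F [ 0.1 -0.6 -0.1] grip 1.0 0.0
d world [-0.09   -0.2028 -0.1036] total units [ 0.33  -0.824  0.414] twist 0.003 q7 1.76
```

```bash
python3 -m jog '{"xyz":[[0.05,-0.14,0],[0.06,-0.14,0],[0.06,-0.14,0.06],[0.06,-0.14,0.09],[0.05,-0.14,0.13],[0.05,-0.12,0.13],[0,0,0]],"twist":[0,0,0,0,0,0,0],"gripper":[0,0,0,0,0,0,0]}'
python3 go.py .4515 -.3265 .043 3.10
python3 - <<'E'
from h import *
c=read_camera("side");cv2.imwrite("pics/s1.png",c["pixels"][150:,150:][...,::-1])
E
```

```text
clock: 4.1
ee_pos: [0.4456, -0.3274, 0.1469]
ee_rot: [3.141, -0.008, 3.096]
ft_force: [-0.9, 0.2, -0.5]
grip_width: 1.0
grasp_force: 0.0
clock 4.1 pos [ 0.4456 -0.3274  0.1469] rot [ 3.141 -0.008  3.096] F [-0.9  0.2 -0.5] grip 1.0 0.0
d world [ 0.0059  0.0009 -0.1039] total units [-0.027  0.005  0.415] twist -0.003 q7 2.23
```

View pics/s1.png

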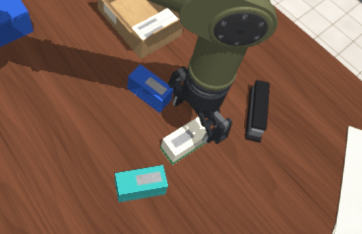

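The picture shows the gripper over the white pack at crop (187,138), one finger on each side, with the blue decoy clear. I'm lowering it and gripping.

```bash
python3 -m jog '{"xyz":[[-0.02,0.005,0.1],[-0.007,0,0.1],[0,0,0.1],[0,0,0.08],[0,0,0.035],[0,0,0],[0,0,0],[0,0,0],[0,0,0],[0,0,0],[0,0,0]],"twist":[0,0,0,0,0,0,0,0,0,0,0],"gripper":[0,0,0,0,0,0.7,0.7,0.7,0.7,0.7,0.7]}' 30
python3 go.py .4515 -.3265 .2 3.10
```

```text
clock: 5.25
ee_pos: [0.4596, -0.3237, 0.0487]
ee_rot: [-3.141, 0.003, 3.104]
ft_force: [-0.2, -0.2, 6.8]
grip_width: 0.525
grasp_force: 32.9
clock 5.25 pos [ 0.4596 -0.3237  0.0487] rot [-3.141e+00  3.000e-03  3.104e+00] F [-0.2 -0.2  6.8] grip 0.53 32.9
d world [-0.0081 -0.0028  0.1513] total units [ 0.03  -0.013 -0.605] twist 0.003 q7 2.3
```

```bash
python3 -m jog '{"xyz":[[0,0,-0.05],[0,0,-0.1],[0,0,-0.15],[0,0,-0.15],[0,0,-0.15],[0,0,-0.15],[0,0,-0.1],[0,0,0]],"twist":[0,0,0,0,0,0,0,0],"gripper":[0.7,0.7,0.7,0.7,0.7,0.7,0.7,0.7]}' 30
python3 go.py .5935 .048 .25 3.124
```

```text
clock: 6.05
ee_pos: [0.4595, -0.3243, 0.2641]
ee_rot: [-3.139, 0.007, 3.103]
ft_force: [-0.1, 0.8, -1.6]
grip_width: 0.52
grasp_force: 32.0
clock 6.05 pos [ 0.4595 -0.3243  0.2641] rot [-3.139  0.007  3.103] F [-0.1  0.8 -1.6] grip 0.52 32.0
d world [ 0.134   0.3723 -0.0141] total units [-0.478  1.509  0.056] twist -0.013 q7 2.18
```

```bash
python3 -m jog '{"xyz":[[-0.04,0.08,0],[-0.05,0.14,0],[-0.05,0.15,0],[-0.05,0.15,0],[-0.05,0.15,0],[-0.05,0.15,0],[-0.05,0.15,0],[-0.05,0.15,0],[-0.05,0.15,0],[-0.03,0.14,0],[-0.01,0.1,0],[0,0,0]],"twist":[0,0,0,0,-0.013,0,0,0,0,0,0,0],"gripper":[0.7,0.7,0.7,0.7,0.7,0.7,0.7,0.7,0.7,0.7,0.7,0.7]}' 30
python3 go.py .5935 .048 .12 3.124
python3 - <<'E'
from h import *
for n in("side","top"):
    c=read_camera(n);cv2.imwrite(f"pics/{n}2.png",c["pixels"][...,::-1]); W=cloud(c)
    I=c["pixels"].astype(int); o=get_obs()["ee_pos"]
    m=(abs(W[...,0]-.585)<.08)&(abs(W[...,1]-.048)<.06)&(W[...,2]>.15)&(W[...,2]<.28)&(I.min(-1)>110)
    P=W[m]; print(n,len(P)); 
    if len(P)>10: print(np.percentile(P,[2,50,98],axis=0).round(3)); t=P[P[:,2]>np.percentile(P[:,2],97)-.006]; print(cv2.minAreaRect(t[:,:2].astype(np.float32)*1000),t[:,2].mean())
s=cv2.imread("pics/side2.png")[:330,150:450];t=cv2.imread("pics/top2.png")[30:360,150:400]
cv2.imwrite("pics/b2.png",np.hstack([s,t]))
E
```

```text
clock: 7.25
ee_pos: [0.5872, 0.0569, 0.2576]
ee_rot: [3.14, -0.003, 3.132]
ft_force: [-0.1, 0.2, -0.9]
grip_width: 0.52
grasp_force: 32.0
clock 7.25 pos [0.5872 0.0569 0.2576] rot [ 3.140e+00 -3.000e-03  3.132e+00] F [-0.1  0.2 -0.9] grip 0.52 32.0
d world [ 0.0063 -0.0089 -0.1376] total units [-0.027 -0.036  0.55 ] twist 0.005 q7 1.48
side 836
[[0.527 0.032 0.213]
 [0.552 0.044 0.263]
 [0.621 0.078 0.271]]
((568.756103515625, 56.3262939453125), (83.96986389160156, 55.851478576660156), 0.2531258463859558) 0.2691722119706877
top 0
```

View pics/b2.png

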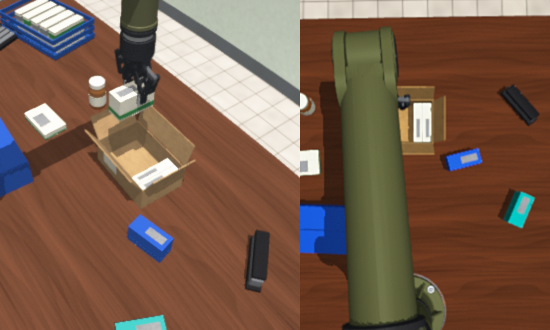

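The gripper holds the pack upright above the carton, at (130,98) in the left half. The top view is mostly hidden by the arm. I'm correcting the position and then lowering in steps.

```bash
python3 -m jog '{"xyz":[[-0.02,-0.036,0.03],[-0.01,0,0.08],[0,0,0.1],[0,0,0.1],[0,0,0.1],[0,0,0.1],[0,0,0.06],[0,0,0]],"twist":[0,0,0,0,0,0,0,0],"gripper":[0.7,0.7,0.7,0.7,0.7,0.7,0.7,0.7]}' 30
python3 go.py .5945 .048 .052 3.124
```

```text
clock: 8.15
ee_pos: [0.5936, 0.0399, 0.1143]
ee_rot: [-3.14, -0.005, 3.122]
ft_force: [-0.7, 0.7, -1.1]
grip_width: 0.521
grasp_force: 31.9
clock 8.15 pos [0.5936 0.0399 0.1143] rot [-3.14  -0.005  3.122] F [-0.7  0.7 -1.1] grip 0.52 31.9
d world [ 0.0009  0.0081 -0.0623] total units [-0.004  0.033  0.249] twist -0.001 q7 1.53
```

```bash
python3 -m jog '{"xyz":[[0,0.03,0],[0,0,0.06],[0,0,0.06],[0,0,0.05],[0,0,0.03],[0,0,0.02],[0,0,0.01],[0,0,0]],"twist":[0,0,0,0,0,0,0,0],"gripper":[0.7,0.7,0.7,0.7,0.7,0.7,0.7,0.7]}' 30
python3 go.py .5945 .048 .052 3.124
```

```text
clock: 8.95
ee_pos: [0.5957, 0.0493, 0.0594]
ee_rot: [-3.142, -0.0, 3.124]
ft_force: [0.0, 0.6, -1.8]
grip_width: 0.518
grasp_force: 32.0
clock 8.95 pos [0.5957 0.0493 0.0594] rot [-3.142 -0.     3.124] F [ 0.   0.6 -1.8] grip 0.52 32.0
d world [-0.0012 -0.0013 -0.0074] total units [ 0.005 -0.005  0.03 ] twist 0.0 q7 1.54
```

```bash
python3 -m jog '{"xyz":[[0,0,0.01],[0,0,0.01],[0,0,0.01],[0,0,0],[0,0,0]],"twist":[0,0,0,0,0],"gripper":[0.7,0.7,0.7,0.7,0.7]}' 30
python3 go.py .5945 .048 .052 3.124
```

```text
clock: 9.45
ee_pos: [0.5957, 0.0494, 0.0521]
ee_rot: [3.141, 0.0, 3.124]
ft_force: [-0.3, -0.1, -1.0]
grip_width: 0.524
grasp_force: 31.9
clock 9.45 pos [0.5957 0.0494 0.0521] rot [3.141 0.    3.124] F [-0.3 -0.1 -1. ] grip 0.52 31.9
d world [-0.0012 -0.0014 -0.0001] total units [ 0.005 -0.006  0.001] twist 0.0 q7 1.54
```

```bash
for i in 1 2; do
python3 -m jog '{"xyz":[[0,0,0.004],[0,0,0.004],[0,0,0]],"twist":[0,0,0],"gripper":[0.7,0.7,0.7]}' 30; done
```

```text
clock: 9.75
ee_pos: [0.5958, 0.0495, 0.0518]
ee_rot: [3.141, 0.0, 3.124]
ft_force: [-3.7, -0.2, 9.7]
grip_width: 0.52
grasp_force: 33.2
clock: 10.05
ee_pos: [0.5959, 0.0495, 0.0517]
ee_rot: [3.14, 0.0, 3.124]
ft_force: [-10.4, -0.7, 20.9]
grip_width: 0.524
grasp_force: 34.6
```

Contact with the floor is clear from the force. I'm unloading it, opening and rising.

```bash
python3 -m jog '{"xyz":[[0,0,-0.008],[0,0,0],[0,0,0],[0,0,0],[0,0,0],[0,0,0],[0,0,0],[0,0,0]],"twist":[0,0,0,0,0,0,0,0],"gripper":[0.7,0.4,0.2,0,0,0,0,0]}' 30
python3 -m jog '{"xyz":[[0,0,-0.03],[0,0,-0.08],[0,0,-0.15],[0,0,-0.15],[0,0,-0.15],[0,0,-0.15],[0,0,-0.1],[0,0,0]],"twist":[0,0,0,0,0,0,0,0],"gripper":[0,0,0,0,0,0,0,0]}' 30
python3 go.py .5835 .2 .25 1.553
python3 - <<'E'
from h import *
c=read_camera("side");W=cloud(c);I=c["pixels"].astype(int)
cv2.imwrite("pics/s3.png",cv2.resize(c["pixels"][80:230,200:370],None,fx=3,fy=3)[...,::-1])
m=(abs(W[...,0]-.585)<.075)&(W[...,1]<.11)&(W[...,1]>0)&(W[...,2]>.055)&(W[...,2]<.068)&(I.min(-1)>120)
P=W[m];print(len(P),cv2.minAreaRect(P[:,:2].astype(np.float32)*1000),np.percentile(P[:,2],[5,50,95]))
E
```

```text
clock: 10.85
ee_pos: [0.5957, 0.0494, 0.05]
ee_rot: [3.142, -0.0, 3.124]
ft_force: [-0.2, 0.9, -1.0]
grip_width: 1.003
grasp_force: 0.0
clock: 11.65
ee_pos: [0.5979, 0.0494, 0.2581]
ee_rot: [3.14, 0.009, 3.124]
ft_force: [0.4, -0.0, 0.8]
grip_width: 1.0
grasp_force: 0.0
clock 11.65 pos [0.5979 0.0494 0.2581] rot [3.14  0.009 3.124] F [ 0.4 -0.   0.8] grip 1.0 0.0
d world [-0.0144  0.1506 -0.0081] total units [0.068 0.601 0.033] twist 1.0 q7 1.49
551 ((575.2213134765625, 51.7628173828125), (55.16936111450195, 124.39869689941406), 83.10045623779297) [0.05708033 0.06358785 0.06618262]
```

View pics/s3.png

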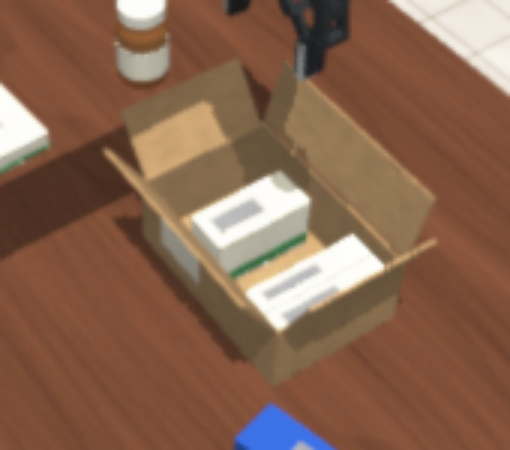

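The picture shows the pack upright on the floor at (250,225), clear of the white boxes at (315,290). All four flaps are open. Next is end_left, pushed with the closed gripper.

```bash
python3 -m jog '{"xyz":[[0.02,0.1,0],[0.02,0.14,0],[0,0.14,0],[0,0.14,0],[0,0.12,0],[0,0,0],[0,0,0.1],[0,0,0.12],[0,0,0.12],[0,0,0.12],[0,0,0.06],[0,0,0]],"twist":[0,0,0,0,0,0,0,0,0,0,0,0],"gripper":[1,1,1,1,1,1,1,1,1,1,1,1]}' 30
python3 go.py .587 .21 .127 3.124
```

```text
clock: 12.9
ee_pos: [0.5864, 0.2082, 0.1194]
ee_rot: [-3.139, -0.006, 3.124]
ft_force: [-0.6, -0.5, 0.9]
grip_width: 0.002
grasp_force: 0.0
clock 12.9 pos [0.5864 0.2082 0.1194] rot [-3.139 -0.006  3.124] F [-0.6 -0.5  0.9] grip 0.0 0.0
d world [0.0006 0.0018 0.0076] total units [-0.002  0.007 -0.03 ] twist -0.0 q7 1.24
```

```bash
python3 -m jog '{"xyz":[[0,-0.04,-0.02],[0,-0.04,0],[0,-0.04,0],[0,-0.04,0],[0,-0.04,0],[0,-0.04,0],[0,-0.04,0],[0,-0.04,0],[0,-0.04,0],[0,0,0]],"twist":[0,0,0,0,0,0,0,0,0,0],"gripper":[1,1,1,1,1,1,1,1,1,1]}' 30
python3 go.py .587 .0925 .103 3.124
```

```text
clock: 13.9
ee_pos: [0.5868, 0.1171, 0.1274]
ee_rot: [-3.14, -0.0, 3.122]
ft_force: [-0.0, -0.2, 0.6]
grip_width: -0.002
grasp_force: 0.0
clock 13.9 pos [0.5868 0.1171 0.1274] rot [-3.14  -0.     3.122] F [-0.  -0.2  0.6] grip -0.0 0.0
d world [ 0.0002 -0.0246 -0.0244] total units [-0.003 -0.098  0.098] twist -0.001 q7 1.39
```

```bash
python3 -m jog '{"xyz":[[0,-0.04,0],[0,-0.03,0.02],[0,-0.03,0.025],[0,-0.01,0.025],[0,0,0.015],[0,0,0.01],[0,0,0.005],[0,0,0]],"twist":[0,0,0,0,0,0,0,0],"gripper":[1,1,1,1,1,1,1,1]}' 30
python3 - <<'E'
from h import *
c=read_camera("side");cv2.imwrite("pics/s4.png",cv2.resize(c["pixels"][80:230,200:370],None,fx=3,fy=3)[...,::-1])
E
```

```text
clock: 14.7
ee_pos: [0.5861, 0.0917, 0.1031]
ee_rot: [-3.141, -0.001, 3.125]
ft_force: [-3.4, -1.3, 4.5]
grip_width: -0.002
grasp_force: 2.5
```

View pics/s4.png

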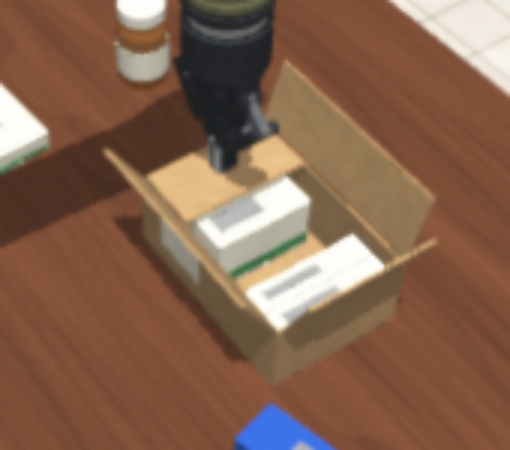

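end_left is now flat, with the fingertip resting on it at (222,160). Next is end_right.

```bash
python3 -m jog '{"xyz":[[0,0,-0.1],[0,0,-0.15],[0,0,-0.15],[0,-0.1,0],[0,-0.15,0],[0,-0.18,0],[0,-0.18,0],[0,-0.18,0],[0,-0.16,0],[0.01,-0.1,0],[0,0,0]],"twist":[0,0,0,0,0,0,0,0,0,0,0],"gripper":[1,1,1,1,1,1,1,1,1,1,1]}' 30
python3 go.py .583 -.17 .127 3.124
```

```text
clock: 15.85
ee_pos: [0.578, -0.1759, 0.2026]
ee_rot: [-3.139, -0.0, 3.117]
ft_force: [-0.6, 0.2, 0.6]
grip_width: -0.001
grasp_force: 0.0
clock 15.85 pos [ 0.578  -0.1759  0.2026] rot [-3.139 -0.     3.117] F [-0.6  0.2  0.6] grip -0.0 0.0
d world [ 0.005   0.0059 -0.0756] total units [-0.02   0.025  0.302] twist -0.004 q7 1.9
```

```bash
python3 -m jog '{"xyz":[[-0.02,0,0.08],[0,0,0.1],[0,0,0.09],[0,0,0.03],[0,0,0]],"twist":[0,0,0,0,0],"gripper":[1,1,1,1,1]}' 30
python3 -m jog '{"xyz":[[0,0.04,0],[0,0.04,0],[0,0.04,0],[0,0.04,0],[0,0.04,0],[0,0.04,0],[0,0.04,0],[0,0.04,0],[0,0.04,0],[0,0.04,0],[0,0,0]],"twist":[0,0,0,0,0,0,0,0,0,0,0],"gripper":[1,1,1,1,1,1,1,1,1,1,1]}' 30
python3 go.py .583 -.0525 .103 3.124
```

```text
clock: 16.35
ee_pos: [0.5839, -0.1691, 0.1263]
ee_rot: [3.141, -0.003, 3.126]
ft_force: [0.5, 0.9, 1.0]
grip_width: -0.004
grasp_force: 0.0
clock: 17.45
ee_pos: [0.5861, -0.0679, 0.1273]
ee_rot: [3.14, -0.0, 3.127]
ft_force: [-0.5, -0.0, 0.1]
grip_width: -0.0
grasp_force: 0.0
clock 17.45 pos [ 0.5861 -0.0679  0.1273] rot [ 3.14  -0.     3.127] F [-0.5 -0.   0.1] grip -0.0 0.0
d world [-0.0031  0.0154 -0.0243] total units [0.013 0.061 0.097] twist 0.002 q7 1.73
```

```bash
python3 -m jog '{"xyz":[[0,0.03,0.01],[0,0.03,0.02],[0,0.005,0.025],[0,0,0.02],[0,0,0.013],[0,0,0.01],[0,0,0]],"twist":[0,0,0,0,0,0,0],"gripper":[1,1,1,1,1,1,1]}' 30
python3 -m jog '{"xyz":[[0,0,-0.1],[0,0,-0.15],[0,0,-0.15],[0,0,-0.05],[0,0,0]],"twist":[0,0,0,0,0],"gripper":[1,1,1,1,1]}' 30
python3 go.py .46 .022 .21 3.124
python3 - <<'E'
from h import *
c=read_camera("side");cv2.imwrite("pics/s5.png",cv2.resize(c["pixels"][80:230,200:370],None,fx=3,fy=3)[...,::-1])
W=cloud(c)
for y in(-.07,-.05,-.035,-.025,.06,.07,.085,.1,.11):
    m=(abs(W[...,0]-.6)<.035)&(abs(W[...,1]-y)<.006)&(W[...,2]>.03)&(W[...,2]<.12);print(y,m.sum(),np.median(W[m][:,2]).round(4))
E
```

```text
clock: 18.15
ee_pos: [0.5864, -0.0545, 0.1032]
ee_rot: [3.142, -0.0, 3.124]
ft_force: [-0.6, -0.3, 0.8]
grip_width: 0.004
grasp_force: 0.9
clock: 18.65
ee_pos: [0.5876, -0.0547, 0.2177]
ee_rot: [3.141, 0.004, 3.124]
ft_force: [0.1, -0.3, -0.4]
grip_width: -0.0
grasp_force: 0.0
clock 18.65 pos [ 0.5876 -0.0547  0.2177] rot [3.141 0.004 3.124] F [ 0.1 -0.3 -0.4] grip -0.0 0.0
d world [-0.1276  0.0767 -0.0077] total units [0.516 0.298 0.029] twist -0.0 q7 1.68
-0.07 110 0.0816
-0.05 105 0.0817
-0.035 97 0.082
-0.025 96 0.0819
0.06 165 0.078
0.07 102 0.0818
0.085 81 0.0819
0.1 78 0.082
0.11 72 0.0819
```

View pics/s5.png

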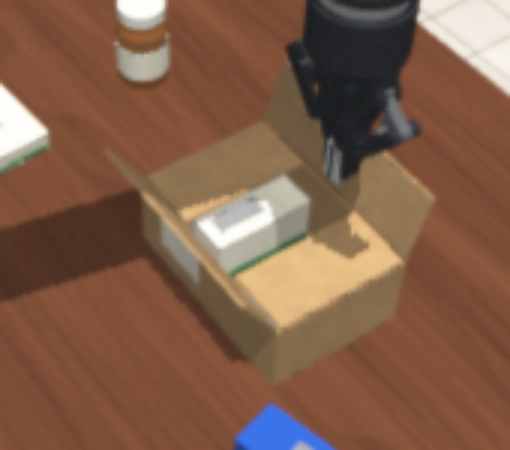

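Both end flaps read flat, at z 82 mm across. In the picture they are on either side of the pack at (250,225). Next is the near long flap.

```bash
python3 -m jog '{"xyz":[[0.1,0.1,0],[0.15,0.1,0],[0.15,0.1,0],[0.13,0,0],[0.05,0,0],[0,0,0.08],[0,0,0.12],[0,0,0.12],[0,0,0.04],[0,0,0]],"twist":[0,0,0,0,0,0,0,0,0,0],"gripper":[1,1,1,1,1,1,1,1,1,1]}' 30
python3 go.py .526 .021 .127 3.124
```

```text
clock: 19.7
ee_pos: [0.4414, 0.0226, 0.1235]
ee_rot: [-3.14, -0.004, 3.123]
ft_force: [-0.7, 0.9, 0.4]
grip_width: 0.002
grasp_force: 0.0
clock 19.7 pos [0.4414 0.0226 0.1235] rot [-3.14  -0.004  3.123] F [-0.7  0.9  0.4] grip 0.0 0.0
d world [ 0.0846 -0.0016  0.0035] total units [-0.339 -0.    -0.015] twist -0.0 q7 1.44
```

```bash
python3 -m jog '{"xyz":[[-0.04,0,-0.015],[-0.04,0,0],[-0.04,0,0],[-0.04,0,0],[-0.04,0,0],[-0.04,0,0],[-0.04,0,0],[-0.04,0,0],[-0.03,0,0],[0,0,0]],"twist":[0,0,0,0,0,0,0,0,0,0],"gripper":[1,1,1,1,1,1,1,1,1,1]}' 30
python3 go.py .551 .021 .107 3.124
```

```text
clock: 20.7
ee_pos: [0.5313, 0.0217, 0.1291]
ee_rot: [-3.141, 0.001, 3.124]
ft_force: [0.4, 0.5, 0.6]
grip_width: -0.0
grasp_force: 0.0
clock 20.7 pos [0.5313 0.0217 0.1291] rot [-3.141e+00  1.000e-03  3.124e+00] F [0.4 0.5 0.6] grip -0.0 0.0
d world [ 0.0197 -0.0007 -0.0221] total units [-0.079 -0.001  0.088] twist 0.0 q7 1.52
```

Next I finish that flap, lift, and cross to the outside of the far flap. Its hinge is at x about .653 and its edge at about .672, so the start point is x≈.725.

```bash
python3 -m jog '{"xyz":[[-0.04,0,0.01],[-0.03,0,0.02],[-0.01,0,0.025],[0,0,0.015],[0,0,0.01],[0,0,0.008],[0,0,0]],"twist":[0,0,0,0,0,0,0],"gripper":[1,1,1,1,1,1,1]}' 30
python3 -m jog '{"xyz":[[0,0,-0.1],[0,0,-0.15],[0,0,-0.15],[-0.1,0,-0.04],[-0.15,0,0],[-0.15,0,0],[-0.15,0,0],[-0.13,0,0],[-0.05,0,0],[0,0,0]],"twist":[0,0,0,0,0,0,0,0,0,0],"gripper":[1,1,1,1,1,1,1,1,1,1]}' 30
python3 go.py .725 .018 .127 3.124
```

```text
clock: 21.4
ee_pos: [0.55, 0.0214, 0.1073]
ee_rot: [3.141, -0.0, 3.124]
ft_force: [-0.5, 0.5, 1.0]
grip_width: -0.001
grasp_force: 0.0
clock: 22.4
ee_pos: [0.7336, 0.0182, 0.216]
ee_rot: [-3.141, -0.001, 3.124]
ft_force: [0.5, 0.2, -0.5]
grip_width: 0.0
grasp_force: 0.0
clock 22.4 pos [0.7336 0.0182 0.216 ] rot [-3.141e+00 -1.000e-03  3.124e+00] F [ 0.5  0.2 -0.5] grip 0.0 0.0
d world [-0.0086 -0.0002 -0.089 ] total units [ 0.034 -0.001  0.356] twist 0.0 q7 1.61
```

```bash
python3 -m jog '{"xyz":[[0,0,0.08],[0,0,0.12],[0,0,0.11],[0,0,0.04],[0,0,0]],"twist":[0,0,0,0,0],"gripper":[1,1,1,1,1]}' 30
python3 -m jog '{"xyz":[[0.04,0,0],[0.04,0,0],[0.04,0,0],[0.04,0,0],[0.04,0,0],[0.04,0,0],[0.04,0,0],[0.04,0,0],[0.04,0,0],[0,0,0]],"twist":[0,0,0,0,0,0,0,0,0,0],"gripper":[1,1,1,1,1,1,1,1,1,1]}' 30
python3 go.py .619 .018 .107 3.124
```

```text
clock: 22.9
ee_pos: [0.731, 0.0185, 0.1283]
ee_rot: [3.142, -0.004, 3.125]
ft_force: [0.3, 0.4, 0.3]
grip_width: -0.005
grasp_force: 0.0
clock: 23.9
ee_pos: [0.6409, 0.0199, 0.1295]
ee_rot: [3.141, -0.002, 3.124]
ft_force: [0.2, -0.2, 0.2]
grip_width: 0.001
grasp_force: 0.0
clock 23.9 pos [0.6409 0.0199 0.1295] rot [ 3.141e+00 -2.000e-03  3.124e+00] F [ 0.2 -0.2  0.2] grip 0.0 0.0
d world [-0.0219 -0.0019 -0.0225] total units [ 0.087 -0.009  0.09 ] twist 0.0 q7 1.6
```

```bash
python3 -m jog '{"xyz":[[0.04,0,0.01],[0.035,0,0.02],[0.015,0,0.025],[0,0,0.015],[0,0,0.012],[0,0,0.008],[0,0,0]],"twist":[0,0,0,0,0,0,0],"gripper":[1,1,1,1,1,1,1]}' 30
python3 -m jog '{"xyz":[[0,0,-0.1],[0,0,-0.15],[0,0,-0.15],[0,-0.1,-0.1],[0,-0.15,0],[0,-0.15,0],[0,-0.15,0],[0,-0.15,0],[0,-0.15,0],[0,-0.1,0],[0,0,0]],"twist":[0,0,0,0,0,0,0,0,0,0,0],"gripper":[1,1,1,1,1,1,1,1,1,1,1]}' 30
python3 - <<'E'
from h import *
c=read_camera("side");cv2.imwrite("pics/s6.png",cv2.resize(c["pixels"][60:250,150:400],None,fx=3,fy=3)[...,::-1])
W=cloud(c)
for x in(.53,.54,.555,.57,.6,.615,.63,.645):
    m=(abs(W[...,0]-x)<.005)&(abs(W[...,1]-.04)<.05)&(W[...,2]>.03)&(W[...,2]<.15);print(x,m.sum(),np.median(W[m][:,2]).round(4))
E
```

```text
clock: 24.6
ee_pos: [0.6204, 0.0202, 0.1073]
ee_rot: [-3.142, 0.0, 3.124]
ft_force: [0.2, -0.3, -1.1]
grip_width: 0.001
grasp_force: 0.0
clock: 25.7
ee_pos: [0.6146, -0.2235, 0.2323]
ee_rot: [-3.138, -0.0, 3.117]
ft_force: [0.3, -0.4, 0.2]
grip_width: 0.001
grasp_force: 0.0
0.53 112 0.0861
0.54 115 0.086
0.555 113 0.086
0.57 109 0.0857
0.6 105 0.0857
0.615 103 0.0861
0.63 95 0.0858
0.645 97 0.0853
```

View pics/s6.png

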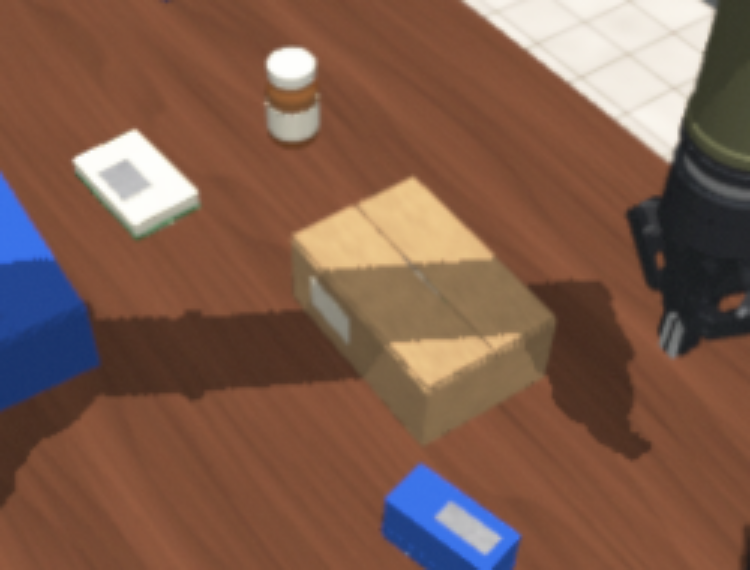

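The carton at (425,300) is closed flat, at a uniform 86 mm. The arm is clear of it, and the jar (293,95) and flat box (135,180) have not moved.

```bash
python3 -c "
from station import *
print(job_done())"
```

```text
the job is handed in; nothing more can be done
None
```

The tall medicine box stands upright on the carton's floor and all four flaps are folded flat, end flaps first; the job is handed in, no verdict came back, and the flat box, jar and stapler were never touched.

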